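# File the copper plate's edge and hang up the file

## Task

Take up the file by its wooden grip bar and dress the top edge of the copper plate in the green jig with two full strokes, tip first and square across the edge, each with light pressure from near the front of the file to near its back. File forward only (towards the yellow stop): lift the file clear at the end of each stroke and carry it back in the air, so the work is never pulled off its stop. Then hang the file level and centred across the two red hooks of the rack, making sure it rests on both before you let go, and leave everything else on the bench undisturbed.

Things in the scene. Friction and masses are not known exactly. Their poses are not given: they have to be found in the camera images.
- file: Flat file in a holder, the tool, about 0.45 kg. Blade 220 long (x) x 34 wide (y) x 8 thick, teeth underneath, an 18 wide spine above it up to 16 mm. Origin: centre of the blade's underside; x runs to the tip (red cap on top), z up. It starts flat on the bench, left or right of the jig, x roughly away from the robot.
- file_grip (a point): Centre of the file's wooden grip bar, 40 mm above the underside's centre; bar 120 (x) x 26 (y) x 26 mm (z), clear space below it down to the spine. Grip it across y, fingertips 20 mm or more above the underside. Axes as the file's.
- file_tip (a point): Middle of the tip end of the file's underside, 110 mm ahead (x) of the file's origin.
- jig: Green filing jig, fixed to the bench: bed 200 (x) x 110 (y) x 14, rails to 30 mm high, yellow end stop to 58 mm high at x = 31 to 55 mm. Origin: centre of its underside. Its x axis, level, is the forward stroke direction (towards the yellow stop, roughly away from the robot); z up.
- edge (a point): Middle of the top edge of the copper plate while the work is home against the stop, 95 mm above the bench; axes as the jig's. The edge runs along y, 80 mm long, and is 7 mm thick along x. The file crosses it lengthwise, moving to +x.
- work: The work: aluminium block 60 (x) x 86 (y) in the jig, sliding along x, with the upright copper plate to be filed clamped in it. Plate 80 wide (y) x 7 thick (x), standing 37 mm above the clamp jaws; its top edge is the highest thing of the jig. Origin: centre of the block's underside, 80.5 mm below the top edge.
- carriage (a joint): Slide of the work block, in m: 0 = home against the yellow stop, growing as the block moves back (-x of the jig), up to 0.05. It is held only by friction of about 2 N: forward strokes press it to its stop, a file dragged back with pressure pulls it away.
- rack: Grey tool rack fixed to the bench, base 90 (x) x 190 (y), back board 95 high at x = 28 to 40 mm. Origin: the point of its underside midway between the two hooks; y runs from one hook to the other, z up. It stands on the other side of the jig from the file.
- seat (a point): Point midway between the two hooks at the level on which the file's underside rests, 100 mm above the bench; axes as the rack's. A file hung properly has its origin here, its length along the rack's y (tip either way).
- hook_a: Red U-shaped hook at y = +75 mm of the rack, a 10 mm round bar. Origin: mid-span of the bar's axis, 5 mm below the resting level. Inside it is about 46 mm wide (x) at the bottom, wider at the mouth; both ends turn up to about 22 mm above the resting level, in line with x.
- hook_b: The same hook at y = -75 mm of the rack.
- wrench: Bystander, to be left alone: open-ended steel wrench lying flat, 180 long (mm). Origin: near its middle, at its underside.
- driver: Bystander, to be left alone: screwdriver with blue handle, 180 long, lying flat (mm). Origin: near its middle, at its underside.
- bend: Bystander, to be left alone: bent copper tube, 12 diameter, about 195 x 90, lying flat (mm). Origin: near its middle, at its underside.
- flare_bar: Bystander, to be left alone: steel flaring bar 150 x 22 x 14 with a wing nut, lying flat (mm). Origin: near its middle, at its underside.
- cutter: Bystander, to be left alone: small tube cutter with a black knob, about 145 x 32, 36 high (mm). Origin: near its middle, at its underside.
- bender: Bystander, to be left alone: hand tube bender, two 170 mm arms with black grips, 22 high, lying flat (mm). Origin: near its middle, at its underside.
- coupling: Bystander, to be left alone: brass coupling standing upright, 34 diameter, 60 high (mm). Origin: near its middle, at its underside.
Not all that is in view belongs to the job. Leave any purple look-alike of the rack alone. Of the things that look like the file, take the one that is farthest from the robot's base at the start.

How it is judged:
On the way, in this order (a step that is already met when the one before it is completed fails the run):
1. first stroke starts: the file rests on the edge, tip forward and square across it, its middle at least 35 mm short of the edge (contact force between file and work above 1 N and x of file in the frame of edge below -0.035 m and y of file in the frame of edge between -0.03 and 0.03 m and angle between the x axis of file and the x axis of edge, either way round below 0.3 rad and x of file_tip in the frame of edge above 0.03 m), for 0.05 s.
2. first stroke: still on the edge as the file's middle passes it (contact force between file and work above 1 N and x of file in the frame of edge between -0.012 and 0.012 m and y of file in the frame of edge between -0.03 and 0.03 m and angle between the x axis of file and the x axis of edge, either way round below 0.3 rad and x of file_tip in the frame of edge above 0.03 m), for 0.02 s.
3. first stroke ends: still on the edge with the file's middle at least 35 mm past it (contact force between file and work above 1 N and x of file in the frame of edge above 0.035 m and y of file in the frame of edge between -0.03 and 0.03 m and angle between the x axis of file and the x axis of edge, either way round below 0.3 rad and x of file_tip in the frame of edge above 0.03 m), for 0.02 s.
4. the file is lifted off the edge by 6 mm or more at the end of the first stroke, its middle still past the edge (x of file in the frame of edge above 0.015 m and z of file in the frame of edge above 0.006 m), for 0.05 s.
5. the file comes back in the air: clear as its middle passes over the edge (x of file in the frame of edge between -0.015 and 0.015 m and z of file in the frame of edge above 0.004 m and contact force between file and work below 0.05 N), for 0.01 s.
6. second stroke starts: the file rests on the edge, tip forward and square across it, its middle at least 35 mm short of the edge (all of step 1), for 0.05 s.
7. second stroke: still on the edge as the file's middle passes it (all of step 2), for 0.02 s.
8. second stroke ends: still on the edge with the file's middle at least 35 mm past it (all of step 3), for 0.02 s.
9. the file is lifted off the edge by 6 mm or more at the end of the second stroke, its middle still past the edge (all of step 4), for 0.05 s.
10. the file rests on both hooks while the gripper still holds it (contact force between file and hook_a above 0.2 N and contact force between file and hook_b above 0.2 N and contact force between the fingers and file above 0.5 N), for 0.1 s.
At the end, for the whole second after the job is handed in: The file hangs at rest across both hooks, touching both, released: its origin within 20 mm of the seat point and not more than 5 mm above it, level within 0.08 rad, its length within 0.2 rad of the line of the hooks; the work block is within 8 mm of its stop (contact force between file and hook_a above 0.2 N and contact force between file and hook_b above 0.2 N and distance between file and seat below 0.02 m and z of file in the frame of seat below 0.005 m and angle between file's own z axis and vertical below 0.08 rad and angle between the x axis of file and the y axis of rack, either way round below 0.2 rad and linear speed of file below 0.02 m/s and value of joint carriage below 0.008 m).
It fails at once if the work is pulled more than 8 mm off its stop (not (value of joint carriage below 0.008 m)).
It fails at once if a bystander is moved more than 30 mm (distance of any of wrench, driver, bend, flare_bar, cutter, bender, coupling from where it was at the start of the episode above 0.03 m).
It also fails if it takes over 58 s, if anything falls off the work surface, if the arm or the gripper's body presses on something with over 40 N, if the wrist force passes 120 N, or if a joint passes its speed limit or range.

## Robot

A 6-joint arm with a two-finger parallel gripper is mounted at the origin on the work surface. World frame = base frame: x ahead of the robot, y to its left, z up, the work surface at z = 0. Lengths are in m, angles in rad, forces in N, time in s.
With the tool pointing down it reaches from about 0.3 to 1 m from the base axis. Payload 5.1 kg.
Tool frame: the origin (TCP) lies between the finger pads; the fingertips stand arm.finger_overhang ahead of it and the grasp point (between the pads) is the TCP (arm.finger_overhang is the distance from the TCP to the fingertips, in m); z points along the fingers, y is the line along which they close (so a half turn about z gives the same grasp; the last joint's range is limited). The gripper opens to 95 mm and grips with 3 to 60 N. Pads are 20 mm wide; open, the fingers measure 119 mm over their backs; the gripper's body (75 mm by 180 mm) begins 59 mm behind the grasp point.
Start: joints at [1.037, 0.124, 1.65, -0, 1.367, -0.083], TCP at [0.283, 0.585, 0.234] pointing down, gripper open.
Joint ranges: [-2.61, 2.61], [-1.02, 2.33], [0.03, 2.71], [-1.35, 4.49], [0.32, 2.68], [-2.91, 2.91]. Speed limits (rad/s): [2.57, 2.57, 3.14, 3.14, 3.14, 3.14].

## Interface

Orientations are given as a unit quaternion [w, x, y, z].
In Python, from rig import arm gives the robot as it stands.
- The arm moves only by the tool jog_arm, never from a script. Its arguments are lists of equal length, an entry for each row: "jaw": the opening, from -1 (shut) to 1 (fully open); "dp": the shift along the tool's x, y, z in cm, a list of three; "delta_rot": the turn, a rotation vector about the tool's x, y, z in degrees, a list of three. In form: {"jaw": [jaw, ...], "dp": [[dx, dy, dz], ...], "delta_rot": [[rx, ry, rz], ...]}. A call has 1 to 20 rows; each row is the pose to reach, as a shift and turn from the pose commanded when the call began, along the tool's axes at that moment; what a row does not reach only later rows make up. A row lasts 1/10 s, in which the tool goes at most 50 mm and 8.59 degrees, less where a joint would pass 70% of its speed; a pose out of reach is approached as far as the arm can. A call with a gripper value outside its range is refused whole. The fingers move at their own pace and stop on an object; the grip force is fixed at half the most. Time passes only in rows, so rows that repeat a pose let the fingers close. It gives the time, the measured TCP pose, the force, the opening and the grip force at its end, in the units of the state.
- arm.read_state(): the state, without advancing time (a new reading comes with each control period).
- arm.read_camera(name): name is "scene" or "top"; returns a dict with "pixels" (420x560x3 uint8, blue, green, red), "vertical_fov" (degrees; the focal length in pixels is half the picture's height over the tangent of half this angle, whatever the lens; pixels are square), "cx", "cy" (the principal point, pixels), "view" (4x4, takes a point from world to camera coordinates). Camera axes: x right, y down, z forward; pixel columns grow to the right and rows downward; lengths in m; the calibration is good to about 2 mm. A picture is of the moment at which its call begins. There is no depth.
- arm.job_done(): hands the job in; it is judged then, once.
The state is a dict: "t": time; "qpos": joint angles; "qvel": joint speeds; "tau": joint torques, N m; "ee_pos": TCP position; "orientation": TCP orientation; "contact_force": force on the tool from outside, world axes, zero at the start; "wrist_torque": the same for the moment, N m; "gripper_width": finger opening in m; "grasp_force": force on a finger pad.
Only numpy, scipy, OpenCV 4.12 (cv2) and the standard library are available. Lean on these libraries where they do the work, as an engineer would, in place of code of your own. Each camera call takes 0.05 s, during which the arm holds its last target. There are 200 camera calls.

## Working session

There is one attempt and no reset: what is moved stays moved. The work goes in short steps, Python scripts to look and compute and a tool call to move; the robot and the scene stay as the last step left them, time stands still between calls to the robot, and variables do not carry over. Pictures are saved under pics/ and viewed, at most 10 in all, crops included, and the job is handed in when it is done.

Besides the shell and the picture viewer there is one more tool, called after ">>>" as name(argument=value, ...) on one line, values as JSON. jog_arm: Moves the arm, as the interface text tells. Its arguments: {"type":"object","properties":{"jaw":{"type":"array"},"dp":{"type":"array"},"delta_rot":{"type":"array"}},"required":["jaw","dp","delta_rot"]}

```bash
ls; mkdir -p pics; cat > h.py <<'E'
import numpy as np, cv2
from rig import arm
def cam(n):
    c=arm.read_camera(n); p=np.array(c["pixels"]); 
    f=p.shape[0]/2/np.tan(np.radians(c["vertical_fov"])/2)
    np.savez(f"{n}.npz",f=f,cx=c["cx"],cy=c["cy"],V=np.array(c["view"]),p=p)
    return p
def w(n,u,v,z):
    d=np.load(f"{n}.npz"); V=d["V"]; R=V[:3,:3]; t=V[:3,3]
    o=-R.T@t; r=R.T@np.array([(u-d["cx"])/d["f"],(v-d["cy"])/d["f"],1])
    return o+r*(z-o[2])/r[2]
def px(n,P):
    d=np.load(f"{n}.npz"); q=d["V"][:3,:3]@np.array(P)+d["V"][:3,3]
    return d["f"]*q[0]/q[2]+d["cx"], d["f"]*q[1]/q[2]+d["cy"]
E
python3 - <<'E'
from h import *
for n in("top","scene"):
    p=cam(n); cv2.imwrite(f"pics/{n}0.png",cv2.resize(p,(784,588),interpolation=cv2.INTER_CUBIC))
    d=np.load(n+".npz"); print(n,d["f"],d["cx"],d["cy"],d["V"].round(3).tolist())
print(arm.read_state(),arm.finger_overhang)
E
```

```text
pics
top 415.0616983588973 281.1498754749952 202.54590462224115 [[0.019, -1.0, 0.012, 0.087], [-0.982, -0.021, -0.188, 0.485], [0.189, -0.008, -0.982, 1.203], [0.0, 0.0, 0.0, 1.0]]
scene 508.9966606881675 278.3055572616581 206.89318744075806 [[-0.478, 0.878, -0.01, 0.144], [0.613, 0.326, -0.72, -0.285], [-0.629, -0.35, -0.694, 1.803], [0.0, 0.0, 0.0, 1.0]]
{'t': 0.1, 'qpos': array([ 1.03738314e+00,  1.24424059e-01,  1.65154075e+00,  4.39924022e-08,
        1.36751196e+00, -8.25934573e-02]), 'qvel': array([-0.00083098, -0.00167664, -0.00218095, -0.00171721,  0.00201734,
        0.00134412]), 'tau': array([ 4.74134195e-04, -4.18876934e+01, -3.61098182e+01,  7.77252554e-02,
        4.61390766e-02, -5.97842109e-05]), 'ee_pos': array([0.28294811, 0.58457116, 0.23251823]), 'orientation': array([-2.85610629e-04,  2.23505781e-01,  9.74702149e-01, -8.97716040e-04]), 'contact_force': array([ 1.40306062,  0.29765765, -0.10286105]), 'wrist_torque': array([ 0.04030315, -0.02110393,  0.02408865]), 'grasp_force': 0.0, 'gripper_width': 0.09524260815172025} 0.019
```

View pics/top0.png

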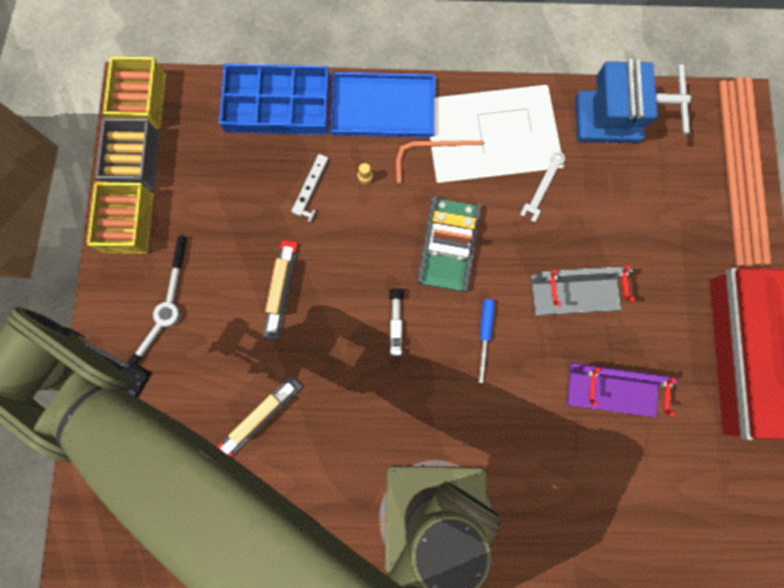

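View pics/scene0.png

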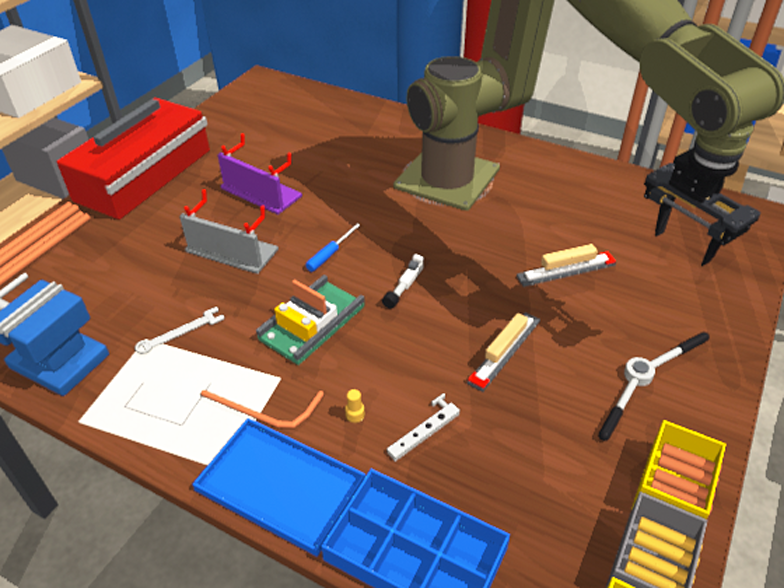

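Two file look-alikes are in the top view: A at about (281,290), red cap away from the robot, and B at about (260,418), close to the base. A is the farthest from the base and fits the description. The grey rack is at (580,290) and the jig at (450,245). I'll enlarge these to confirm and measure.

```bash
python3 - <<'E'
from h import *
def crop(n,x0,y0,x1,y1,s,out):
    p=np.load(n+".npz")["p"][y0:y1,x0:x1]
    p=cv2.resize(p,None,fx=s,fy=s,interpolation=cv2.INTER_CUBIC)
    for x in range((x0+9)//10*10,x1,10):
        cv2.putText(p,str(x),(int((x-x0+.5)*s),9),0,.33,(255,255,255),1);cv2.line(p,(int((x-x0+.5)*s),10),(int((x-x0+.5)*s),16),(255,255,255),1)
    for y in range((y0+9)//10*10,y1,10):
        cv2.putText(p,str(y),(0,int((y-y0+.5)*s)+4),0,.33,(255,255,255),1);cv2.line(p,(22,int((y-y0+.5)*s)),(28,int((y-y0+.5)*s)),(255,255,255),1)
    cv2.imwrite(out,p)
crop("top",175,135,355,255,4.4,"pics/c1.png")
crop("top",370,180,465,240,8,"pics/c2.png")
crop("scene",120,140,390,290,2.9,"pics/c3.png")
E
```

```text
(no output)
```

View pics/c1.png

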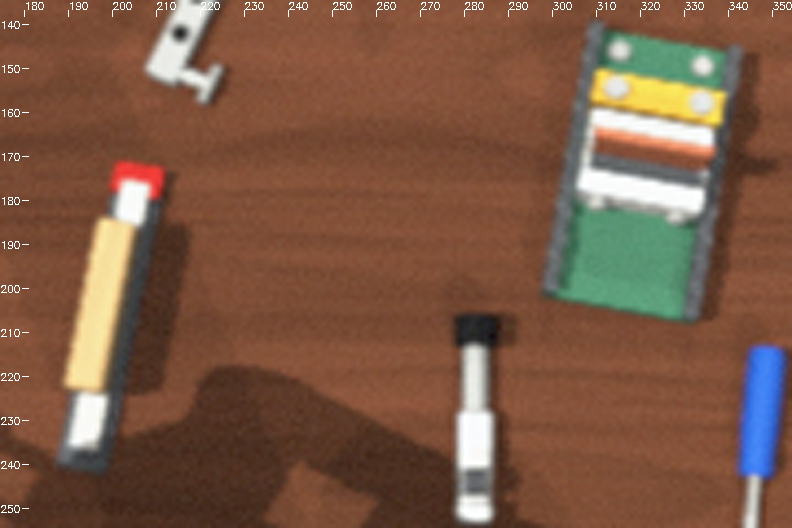

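View pics/c2.png

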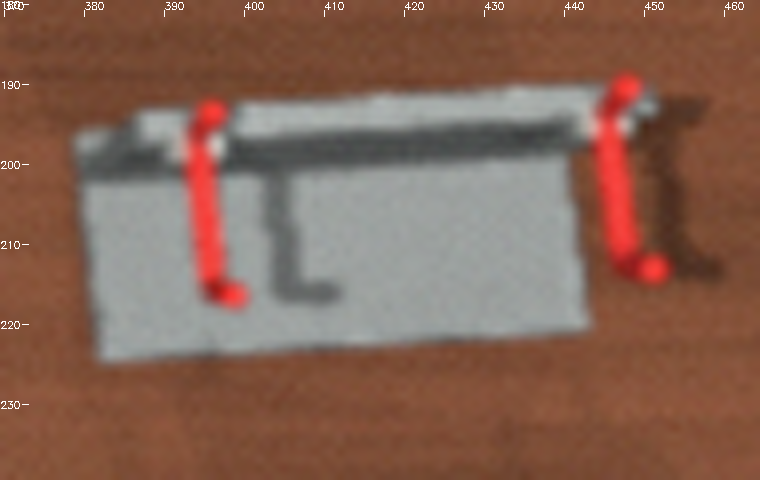

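View pics/c3.png

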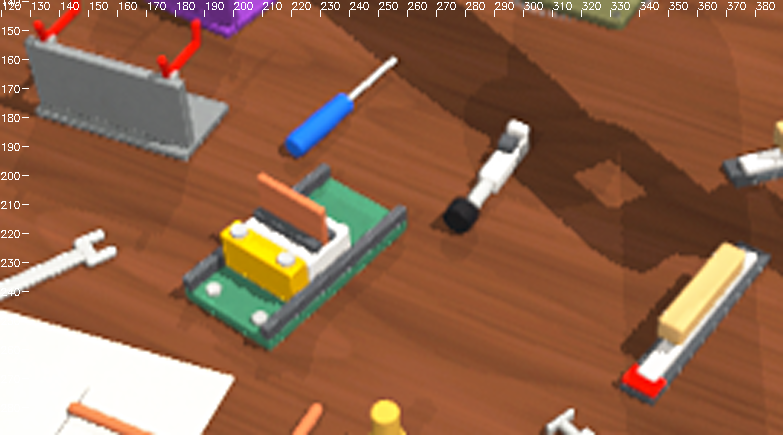

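The crops confirm file A: red cap at (205,172), wooden bar from (202,184) to (194,222). The copper edge runs from (310,164) to (337,169). The grey rack's hook-end tips are at (396,194)/(399,216) and (448,190)/(451,213). I'll work out the poses from these.

```bash
python3 - <<'E'
from h import *
c1=lambda X,Y,z: w("top",X/4.4+174.5,Y/4.4+134.5,z)
c2=lambda X,Y,z: w("top",X/8+369.5,Y/8+179.5,z)
c3=lambda X,Y,z: w("scene",X/2.9+119.5,Y/2.9+139.5,z)
def rep(n,TL,TR,BR,BL):
    m=(TL+TR+BR+BL)/4; a=(TL+TR-BL-BR)/2
    print(n,m[:2].round(4),"ang",np.degrees(np.arctan2(a[1],a[0])).round(2),"len",np.linalg.norm(a).round(4),"wid",np.linalg.norm((TR+BR-TL-BL)/2).round(4))
g=lambda L,z,c:[c(*q,z) for q in L]
rep("bar",*g([(98,217),(136,221),(104,390),(66,386)],.053,c1))
print("tipcap",c1(140,164,.010)[:2].round(4),"back",c1(82,468,.004)[:2].round(4))
rep("bar scene",*g([(659,326),(682,341),(746,251),(726,242)],.053,c3))
rep("rails",*g([(595,22),(740,47),(695,320),(545,295)],.03,c1))
e=[c1(596,133,.095),c1(715,151,.095)]; print("edge",((e[0]+e[1])/2)[:2].round(4),np.linalg.norm(e[0]-e[1]).round(4), np.degrees(np.arctan2(*(e[0]-e[1])[[1,0]])).round(2)-90)
e=[c3(260,176,.095),c3(325,212,.095)]; print("edge scene",e[0][:2].round(4),e[1][:2].round(4),((e[0]+e[1])/2)[:2].round(4), np.linalg.norm(e[0]-e[1]).round(4))
h=g([(212,112),(236,296),(627,88),(654,269)],.122,c2)
A=(h[0]+h[1])/2;B=(h[2]+h[3])/2
print("hooks",A[:2].round(4),B[:2].round(4),"seat",((A+B)/2)[:2].round(4),"d",np.linalg.norm(A-B).round(4),"ydir",np.degrees(np.arctan2(*(A-B)[[1,0]])).round(2))
b=g([(100,362),(590,328)],.0,c2); print("base front",[q[:2].round(4) for q in b])
print("wall",)
for q in[(199,25),(162,65)]: print("scene near tips",c3(*q,.122)[:2].round(4))
s=arm.read_state(); from scipy.spatial.transform import Rotation as R
o=s["orientation"]; print(R.from_quat(o[[1,2,3,0]]).as_matrix().round(3))
E
```

```text
bar [0.4744 0.3463] ang -7.28 len 0.1178 wid 0.0259
tipcap [0.5834 0.3329] back [0.3668 0.3624]
bar scene [0.4792 0.3497] ang -5.59 len 0.1284 wid 0.0231
rails [ 0.5826 -0.0242] ang -9.46 len 0.2015 wid 0.1049
edge [ 0.5838 -0.0249] 0.0803 -7.609999999999999
edge scene [ 0.5796 -0.063 ] [0.5917 0.0172] [ 0.5856 -0.0229] 0.0812
hooks [ 0.4692 -0.2314] [ 0.4816 -0.3798] seat [ 0.4754 -0.3056] d 0.1489 ydir 94.78
base front [array([ 0.4292, -0.2171]), array([ 0.4465, -0.4084])]
wall
scene near tips [ 0.4427 -0.2282]
scene near tips [ 0.5135 -0.2222]
[[-0.9    0.436 -0.001]
 [ 0.436  0.9   -0.002]
 [ 0.    -0.002 -1.   ]]
```

```bash
python3 - <<'E'
from h import *
p=np.load("scene.npz")["p"][130:200,120:205]
p=cv2.resize(p,None,fx=8,fy=8,interpolation=cv2.INTER_CUBIC); cv2.imwrite("pics/c4.png",p)
c2=lambda X,Y,z: w("top",X/8+369.5,Y/8+179.5,z)
for q in[(212,112),(236,296),(627,88),(654,269)]: print("tips",c2(*q,.119)[:2].round(4))
for q in[(200,152),(213,287),(606,125),(625,260)]: print("bar ends",c2(*q,.098)[:2].round(4))
print("board top front L,R",c2(80,165,.095)[:2], c2(655,100,.095)[:2])
E
```

```text
tips [ 0.5029 -0.2291]
tips [ 0.4367 -0.2354]
tips [ 0.5149 -0.3781]
tips [ 0.4495 -0.384 ]
bar ends [ 0.4926 -0.2304]
bar ends [ 0.4432 -0.2335]
bar ends [ 0.5058 -0.3785]
bar ends [ 0.4563 -0.3826]
board top front L,R [ 0.48745853 -0.18749131] [ 0.51622016 -0.39821666]
```

View pics/c4.png

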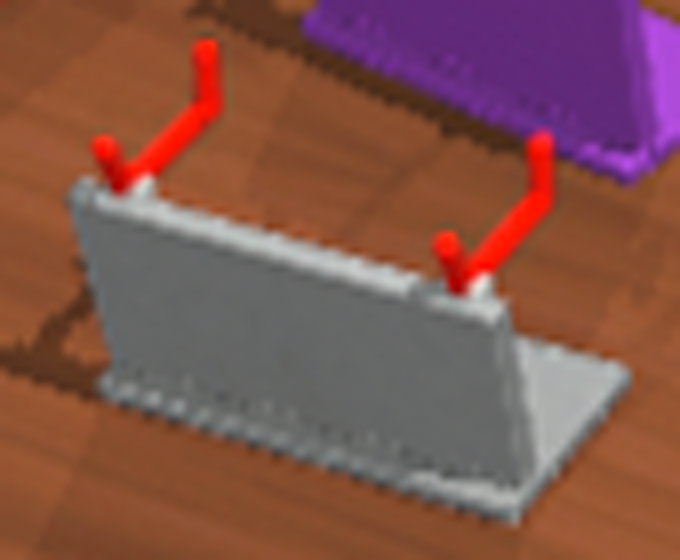

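```bash
python3 - <<'E'
from h import *
c=lambda X,Y,z: w("scene",X/8+119.5,Y/8+129.5,z)
P=[c(*q,.118)[:2] for q in[(540,140),(447,242),(205,48),(105,147)]]
print(np.round(P,4),np.mean(P,0).round(4),(P[0]+P[1])/2-(P[2]+P[3])/2)
Q=[c(*q,.096)[:2] for q in[(543,205),(461,285),(211,112),(122,185)]]
print(np.round(Q,4),np.mean(Q,0).round(4))
b=[c(*q,0)[:2] for q in[(105,395),(515,522),(628,385)]]; print(np.round(b,4))
Y=np.radians(5);x=np.array([np.cos(Y),np.sin(Y)]);s=np.array([.477,-.3055])
print("rel base x",[(q-s)@x for q in b])
E
```

```text
[[ 0.4357 -0.238 ]
 [ 0.5016 -0.2318]
 [ 0.4486 -0.3875]
 [ 0.5158 -0.3803]] [ 0.4754 -0.3094] [-0.01354529  0.14898363]
[[ 0.4458 -0.2329]
 [ 0.4989 -0.2315]
 [ 0.4586 -0.3816]
 [ 0.5108 -0.3821]] [ 0.4786 -0.307 ]
[[ 0.5317 -0.3984]
 [ 0.516  -0.2108]
 [ 0.4298 -0.219 ]]
rel base x [np.float64(0.046409515088072645), np.float64(0.047120051622734305), np.float64(-0.0394995202255259)]
```

```bash
cat >> h.py <<'E'
from scipy.spatial.transform import Rotation as Rn
def to(*targets):
    "targets (x,y,z,yaw of tool y deg) -> dp cm, rotvec deg from the present measured pose"
    s=arm.read_state(); o=s["orientation"]; M=Rn.from_quat(o[[1,2,3,0]])
    print("t",round(s["t"],2),s["ee_pos"].round(4),"F",s["contact_force"].round(2),"T",s["wrist_torque"].round(2),"w",round(s["gripper_width"],4),"gf",round(s["grasp_force"],1))
    for x,y,z,a in targets:
        a=np.radians(a); ty=np.array([np.cos(a),np.sin(a),0]); tz=np.array([0,0,-1.]); T=Rn.from_matrix(np.c_[np.cross(ty,tz),ty,tz])
        print("dp",(M.inv().apply(np.array([x,y,z])-s["ee_pos"])*100).round(2),"rot",np.degrees((M.inv()*T).as_rotvec()).round(2))
E
python3 - <<'E'
from h import *
to((.475,.347,.15,82.5),(.475,.347,.042,82.5))
E
```

```text
t 0.1 [0.2829 0.5846 0.2325] F [ 1.4  0.3 -0.1] T [ 0.04 -0.02  0.02] w 0.0952 gf 0.0
dp [-27.64 -13.     8.27] rot [ -0.11  -0.03 -18.33]
dp [-27.64 -12.98  19.07] rot [ -0.11  -0.03 -18.33]
```

>>> jog_arm(jaw=[1,1,1,1,1,1,1,1,1,1,1,1,1,1], dp=[[-4,-2,0],[-8,-4,2],[-12,-6,4],[-16,-8,6],[-20,-10,8],[-24,-12,8.2],[-26,-12.5,8.2],[-27.6,-13,8.2],[-27.6,-13,8.2],[-27.6,-13,8.2],[-27.6,-13,8.2],[-27.6,-13,8.2],[-27.6,-13,8.2],[-27.6,-13,8.2]], delta_rot=[[0,0,-4],[0,0,-8],[0,0,-12],[0,0,-16],[0,0,-18.3],[0,0,-18.3],[0,0,-18.3],[0,0,-18.3],[0,0,-18.3],[0,0,-18.3],[0,0,-18.3],[0,0,-18.3],[0,0,-18.3],[0,0,-18.3]])

```text
t: 1.5
ee_pos: [0.4746, 0.3483, 0.1517]
orientation: [0.0, 0.065, 0.998, 0.0]
contact_force: [0.6, 0.7, -0.4]
gripper_width: 0.0947
grasp_force: 0.0
```

```bash
python3 - <<'E'
from h import *
p=cam("scene");to((.475,.347,.042,82.5))
for q in [(.475,.347,.053)]: print(px("scene",q))
cv2.imwrite("pics/s1.png",cv2.resize(p[150:300,300:460],None,fx=4,fy=4,interpolation=cv2.INTER_CUBIC))
E
```

```text
t 1.55 [0.4747 0.3481 0.1517] F [ 1.27 -0.25 -0.15] T [-0.02  0.    0.03] w 0.095 gf 0.0
dp [-0.04 -0.11 10.97] rot [0.   0.   0.01]
(np.float64(361.938116288284), np.float64(237.67234434278654))
```

View pics/s1.png

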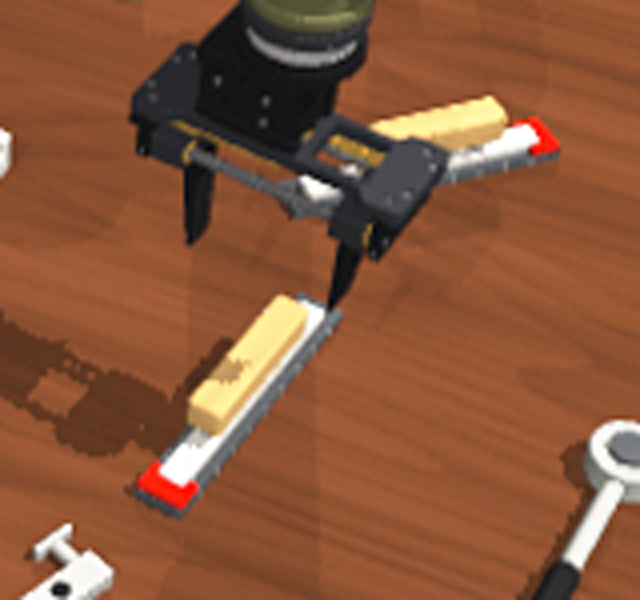

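The crop shows the gripper above the right file, with the bar centre at crop (248,355), matching the predicted (250,352). Next I'll descend and grip.

>>> jog_arm(jaw=[1,1,1,1,1,1,1,-1,-1,-1,-1,-1,-1,-1,-1,-1,-1,-1], dp=[[0,-0.1,3],[0,-0.1,6],[0,-0.1,9],[0,-0.1,10.5],[0,-0.1,10.95],[0,-0.1,10.95],[0,-0.1,10.95],[0,-0.1,10.95],[0,-0.1,10.95],[0,-0.1,10.95],[0,-0.1,10.95],[0,-0.1,10.95],[0,-0.1,10.95],[0,-0.1,10.95],[0,-0.1,10.95],[0,-0.1,10.95],[0,-0.1,10.95],[0,-0.1,10.95]], delta_rot=[[0,0,0],[0,0,0],[0,0,0],[0,0,0],[0,0,0],[0,0,0],[0,0,0],[0,0,0],[0,0,0],[0,0,0],[0,0,0],[0,0,0],[0,0,0],[0,0,0],[0,0,0],[0,0,0],[0,0,0],[0,0,0]])

```text
t: 3.35
ee_pos: [0.4749, 0.3467, 0.0421]
orientation: [-0.0, 0.066, 0.998, -0.0]
contact_force: [0.8, 0.1, 0.8]
gripper_width: 0.0259
grasp_force: 30.0
```

```bash
python3 - <<'E'
from h import *
to()
E
```

```text
t 3.35 [0.4749 0.3467 0.0421] F [0.8  0.14 0.81] T [-0.03  0.02 -0.  ] w 0.0259 gf 30.0
```

```bash
python3 - <<'E'
from h import *
to((.475,.347,.18,82.5),(.5252,-.0151,.18,81.5))
E
```

```text
t 3.35 [0.4749 0.3467 0.0421] F [0.8  0.14 0.81] T [-0.03  0.02 -0.  ] w 0.0259 gf 30.0
dp [-1.000e-02  3.000e-02 -1.379e+01] rot [-0.01 -0.   -0.03]
dp [ -9.73 -35.21 -13.78] rot [-0.01 -0.    0.97]
```

>>> jog_arm(jaw=[-1,-1,-1,-1,-1,-1,-1,-1,-1,-1,-1,-1,-1,-1,-1,-1,-1,-1,-1,-1], dp=[[0,0,-1],[0,0,-3],[0,0,-6],[0,0,-9],[0,0,-12],[0,0,-13.8],[0,-1,-13.8],[0,-3,-13.8],[0,-6,-13.8],[-0.3,-9,-13.8],[-0.2,-12,-13.8],[0,-15,-13.8],[0,-18,-13.8],[0.2,-21,-13.8],[0.3,-24,-13.8],[0.4,-27,-13.8],[0.4,-29,-13.8],[0.4,-30,-13.8],[0.4,-30,-13.8],[0.4,-30,-13.8]], delta_rot=[[0,0,0],[0,0,0],[0,0,0],[0,0,0],[0,0,0],[0,0,0],[0,0,0],[0,0,0],[0,0,0],[0,0,0],[0,0,0],[0,0,1],[0,0,1],[0,0,1],[0,0,1],[0,0,1],[0,0,1],[0,0,1],[0,0,1],[0,0,1]])

```text
t: 5.35
ee_pos: [0.4309, 0.05, 0.1792]
orientation: [-0.001, 0.075, 0.997, 0.0]
contact_force: [0.8, -0.5, -5.2]
gripper_width: 0.0257
grasp_force: 30.0
```

```bash
python3 - <<'E'
from h import *
to((.5252,-.0151,.18,81.5),(.5252,-.0151,.145,81.5))
E
```

```text
t 5.35 [0.4309 0.05   0.1792] F [ 0.76 -0.54 -5.17] T [-0.02 -0.02 -0.02] w 0.0257 gf 30.0
dp [-10.29  -5.03  -0.1 ] rot [ 0.02 -0.09 -0.06]
dp [-10.3   -5.03   3.4 ] rot [ 0.02 -0.09 -0.06]
```

>>> jog_arm(jaw=[-1,-1,-1,-1,-1,-1,-1,-1,-1], dp=[[-2,-1,0],[-4,-2,0],[-6,-3,0],[-8,-4,0],[-9.5,-5,0],[-10.3,-5,0.5],[-10.3,-5,2],[-10.3,-5,3.4],[-10.3,-5,3.4]], delta_rot=[[0,0,0],[0,0,0],[0,0,0],[0,0,0],[0,0,0],[0,0,0],[0,0,0],[0,0,0],[0,0,0]])

```text
t: 6.25
ee_pos: [0.5228, -0.0137, 0.1418]
orientation: [-0.004, 0.074, 0.997, 0.0]
contact_force: [-0.7, 0.5, -4.7]
gripper_width: 0.0259
grasp_force: 30.0
```

```bash
python3 - <<'E'
from h import *
p=cam("scene");to((.5252,-.0151,.137,81.5))
cv2.imwrite("pics/s2.png",cv2.resize(p[130:270,170:330],None,fx=4.2,fy=4.2,interpolation=cv2.INTER_CUBIC))
c,s=np.cos(np.radians(-8.5)),np.sin(np.radians(-8.5))
st=arm.read_state()["ee_pos"]
for x,y in((.11,.017),(.11,-.017),(-.11,.017)): 
  u=px("scene",st+[x*c-y*s,x*s+y*c,-.042]); print("corner",(u[0]-169.5)*4.2,(u[1]-129.5)*4.2)
E
```

```text
t 6.3 [ 0.5237 -0.0139  0.1433] F [-0.82 -0.52 -4.57] T [ 0.01 -0.02  0.04] w 0.0259 gf 30.0
dp [-0.17 -0.1   0.63] rot [ 0.   -0.32  0.02]
corner 181.50059867855705 368.6589571629643
corner 141.66494311375442 345.9996230656126
corner 398.8839175474637 185.60868565271
```

View pics/s2.png

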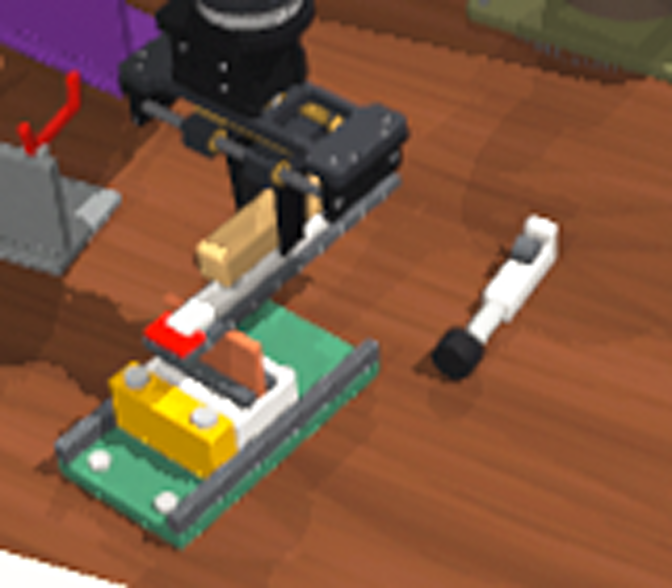

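The crop shows the file level over the plate, tip forward, with its lower tip corner at about (185,360) against a predicted (181,369). The copper shows on both sides, so it is centred. I'll lower it gently into contact.

>>> jog_arm(jaw=[-1,-1,-1,-1,-1], dp=[[-0.1,-0.1,0.3],[-0.1,-0.1,0.5],[-0.1,-0.1,0.6],[-0.1,-0.1,0.6],[-0.1,-0.1,0.6]], delta_rot=[[0,0,0],[0,0,0],[0,0,0],[0,0,0],[0,0,0]])

```text
t: 6.8
ee_pos: [0.527, -0.016, 0.1405]
orientation: [0.0, 0.074, 0.997, -0.0]
contact_force: [1.1, -0.3, -4.7]
gripper_width: 0.0262
grasp_force: 30.0
```

```bash
python3 - <<'E'
from h import *
to()
E
```

```text
t 6.8 [ 0.527  -0.016   0.1405] F [ 1.12 -0.26 -4.68] T [ 0.04 -0.03 -0.01] w 0.0262 gf 30.0
```

>>> jog_arm(jaw=[-1,-1,-1,-1,-1], dp=[[0,0,0.1],[0,0,0.2],[0,0,0.3],[0,0,0.3],[0,0,0.3]], delta_rot=[[0,0,0],[0,0,0],[0,0,0],[0,0,0],[0,0,0]])

```text
t: 7.3
ee_pos: [0.5269, -0.016, 0.1371]
orientation: [0.0, 0.074, 0.997, -0.0]
contact_force: [0.4, -0.1, -5.1]
gripper_width: 0.0258
grasp_force: 30.0
```

>>> jog_arm(jaw=[-1,-1,-1], dp=[[0,0,0.1],[0,0,0.1],[0,0,0.1]], delta_rot=[[0,0,0],[0,0,0],[0,0,0]])

```text
t: 7.6
ee_pos: [0.5273, -0.016, 0.1369]
orientation: [0.001, 0.074, 0.997, -0.0]
contact_force: [-2.2, 0.2, 0.8]
gripper_width: 0.0259
grasp_force: 30.0
```

>>> jog_arm(jaw=[-1,-1,-1,-1,-1,-1,-1,-1,-1,-1,-1,-1,-1,-1], dp=[[-0.5,0,0],[-1.5,0,0],[-2.5,0,0],[-3.5,0,0],[-4.5,0,0],[-5.5,0,0],[-6.5,0,0],[-7.5,0,0],[-8.5,0,0],[-9.5,0,0],[-10.5,0,0],[-11.3,0,0],[-11.8,0,0],[-11.8,0,0]], delta_rot=[[0,0,0],[0,0,0],[0,0,0],[0,0,0],[0,0,0],[0,0,0],[0,0,0],[0,0,0],[0,0,0],[0,0,0],[0,0,0],[0,0,0],[0,0,0],[0,0,0]])

```text
t: 9.0
ee_pos: [0.6446, -0.0337, 0.1357]
orientation: [0.001, 0.074, 0.997, -0.0]
contact_force: [1.5, 0.0, -2.2]
gripper_width: 0.0258
grasp_force: 30.0
```

```bash
python3 - <<'E'
from h import *
to((.5265,-.0158,.137,81.5))
E
```

```text
t 9.0 [ 0.6446 -0.0337  0.1357] F [ 1.49  0.01 -2.25] T [ 0.02 -0.01  0.03] w 0.0258 gf 30.0
dp [ 1.195e+01  1.000e-02 -1.500e-01] rot [ 0.    0.09 -0.03]
```

>>> jog_arm(jaw=[-1,-1,-1,-1,-1,-1,-1,-1,-1,-1,-1,-1,-1,-1,-1,-1], dp=[[0,0,-1],[0,0,-2.2],[0,0,-2.2],[1,0,-2.2],[3,0,-2.2],[5,0,-2.2],[7,0,-2.2],[9,0,-2.2],[11,0,-2.2],[11.9,0,-2.2],[11.9,0,-2.2],[11.9,0,-1.5],[11.9,0,-0.8],[11.9,0,-0.5],[11.9,0,-0.5],[11.9,0,-0.5]], delta_rot=[[0,0,0],[0,0,0],[0,0,0],[0,0,0],[0,0,0],[0,0,0],[0,0,0],[0,0,0],[0,0,0],[0,0,0],[0,0,0],[0,0,0],[0,0,0],[0,0,0],[0,0,0],[0,0,0]])

```text
t: 10.6
ee_pos: [0.5261, -0.0159, 0.1408]
orientation: [-0.0, 0.074, 0.997, 0.0]
contact_force: [0.9, 0.1, -4.0]
gripper_width: 0.0264
grasp_force: 30.0
```

```bash
python3 - <<'E'
from h import *
to((.5265,-.0158,.137,81.5))
E
```

```text
t 10.6 [ 0.5261 -0.0159  0.1408] F [ 0.91  0.15 -3.97] T [ 0.02 -0.03  0.01] w 0.0264 gf 30.0
dp [-0.04  0.01  0.38] rot [-0.   -0.03 -0.03]
```

>>> jog_arm(jaw=[-1,-1,-1,-1,-1,-1], dp=[[0,0,0.2],[0,0,0.3],[0,0,0.4],[0,0,0.47],[0,0,0.47],[0,0,0.47]], delta_rot=[[0,0,0],[0,0,0],[0,0,0],[0,0,0],[0,0,0],[0,0,0]])

```text
t: 11.2
ee_pos: [0.5263, -0.0159, 0.1377]
orientation: [0.001, 0.074, 0.997, -0.0]
contact_force: [-4.8, 0.4, 4.5]
gripper_width: 0.0258
grasp_force: 30.0
```

>>> jog_arm(jaw=[-1,-1,-1,-1,-1,-1,-1,-1,-1,-1,-1,-1,-1,-1], dp=[[-0.5,0,-0.02],[-1.5,0,-0.03],[-2.5,0,-0.03],[-3.5,0,-0.02],[-4.5,0,0],[-5.5,0,0],[-6.5,0,0],[-7.5,0,0],[-8.5,0,0],[-9.5,0,0],[-10.5,0,0.02],[-11.3,0,0.02],[-11.8,0,0.03],[-11.8,0,0.03]], delta_rot=[[0,0,0],[0,0,0],[0,0,0],[0,0,0],[0,0,0],[0,0,0],[0,0,0],[0,0,0],[0,0,0],[0,0,0],[0,0,0],[0,0,0],[0,0,0],[0,0,0]])

```text
t: 12.6
ee_pos: [0.6436, -0.0335, 0.1356]
orientation: [0.001, 0.074, 0.997, -0.0]
contact_force: [0.4, 0.5, -2.3]
gripper_width: 0.0257
grasp_force: 30.0
```

>>> jog_arm(jaw=[-1,-1,-1,-1,-1,-1], dp=[[0,0,-1],[0,0,-2.5],[0,0,-5],[0,0,-8],[0,0,-10.5],[0,0,-10.5]], delta_rot=[[0,0,0],[0,0,0],[0,0,0],[0,0,0],[0,0,0],[0,0,0]])

```text
t: 13.2
ee_pos: [0.6452, -0.0336, 0.248]
orientation: [0.006, 0.074, 0.997, -0.0]
contact_force: [0.7, 0.5, -3.5]
gripper_width: 0.0257
grasp_force: 30.0
```

```bash
python3 - <<'E'
from h import *
to((.4765,-.3065,.24,5))
E
```

```text
t 13.2 [ 0.6452 -0.0336  0.248 ] F [ 0.7   0.5  -3.54] T [-0.   -0.01  0.01] w 0.0257 gf 30.0
dp [ 12.65 -29.49   0.65] rot [ 0.44  0.55 76.48]
```

>>> jog_arm(jaw=[-1,-1,-1,-1,-1,-1,-1,-1,-1,-1,-1,-1,-1,-1,-1,-1], dp=[[1,-2,0],[2,-4.5,0],[3,-7,0],[4,-9.5,0],[5,-12,0],[6,-14.5,0],[7,-17,0],[8,-19.5,0],[9.5,-22,0],[10.5,-24.5,0],[11.5,-27,0],[12.4,-29,0],[12.6,-29.5,0],[12.6,-29.5,0],[12.6,-29.5,0],[12.6,-29.5,0]], delta_rot=[[0,0,5],[0,0,12],[0,0,19],[0,0,26],[0,0,33],[0,0,40],[0,0,47],[0,0,54],[0,0,60],[0,0,66],[0,0,72],[0,0,76.5],[0,0,76.5],[0,0,76.5],[0,0,76.5],[0,0,76.5]])

```text
t: 14.8
ee_pos: [0.4746, -0.3055, 0.2409]
orientation: [-0.0, 0.675, 0.738, 0.0]
contact_force: [-0.0, -0.1, -4.7]
gripper_width: 0.0262
grasp_force: 30.0
```

```bash
python3 - <<'E'
from h import *
to((.4765,-.3065,.24,5),(.4765,-.3065,.175,5))
E
```

```text
t 14.8 [ 0.4746 -0.3055  0.2409] F [-0.01 -0.12 -4.72] T [-0.13  0.07 -0.04] w 0.0262 gf 30.0
dp [-0.12  0.18  0.09] rot [-0.   -0.03  0.07]
dp [-0.12  0.18  6.59] rot [-0.   -0.03  0.07]
```

>>> jog_arm(jaw=[-1,-1,-1,-1,-1,-1,-1,-1], dp=[[-0.1,0.2,2],[-0.1,0.2,4],[-0.1,0.2,6],[-0.1,0.2,6.8],[-0.1,0.2,6.8],[-0.1,0.2,6.8],[-0.1,0.2,6.8],[-0.1,0.2,6.8]], delta_rot=[[0,0,0],[0,0,0],[0,0,0],[0,0,0],[0,0,0],[0,0,0],[0,0,0],[0,0,0]])

```text
t: 15.6
ee_pos: [0.477, -0.3076, 0.1746]
orientation: [0.001, 0.676, 0.737, 0.0]
contact_force: [0.2, 0.5, -4.9]
gripper_width: 0.0259
grasp_force: 30.0
```

```bash
python3 - <<'E'
from h import *
p=cam("scene");t=cam("top");to((.4765,-.3065,.142,5))
a=cv2.resize(p[110:210,100:230],None,fx=6,fy=6,interpolation=cv2.INTER_CUBIC)
cv2.imwrite("pics/s3.png",a)
st=arm.read_state()["ee_pos"];Y=np.radians(-85);c,s=np.cos(Y),np.sin(Y)
for x,y,z in((.11,.017,0),(.11,-.017,0),(-.11,.017,0)):
  u=px("scene",st+[x*c-y*s,x*s+y*c,-.042]); print("corner",(u[0]-99.5)*6,(u[1]-109.5)*6)
E
```

```text
t 15.7 [ 0.4767 -0.3075  0.1741] F [-0.03 -0.37 -3.72] T [-0.08  0.04 -0.  ] w 0.026 gf 30.0
dp [ 0.1  -0.01  3.21] rot [ 0.06  0.06 -0.03]
corner 154.97539052931086 174.4903868141576
corner 194.6776584438859 137.90361088131675
corner 532.1235301309382 279.95873916155585
```

View pics/s3.png

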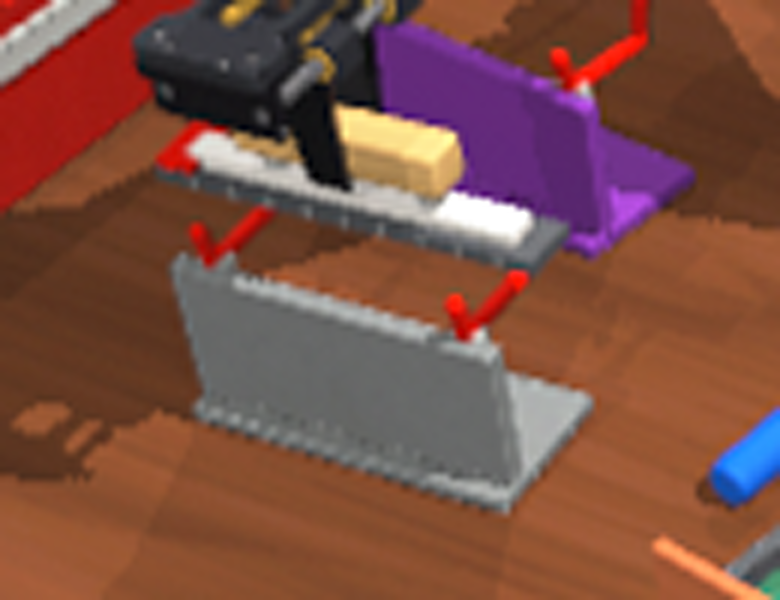

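The crop shows the file above both hooks, between the hook tips, with corners at (158,178) and (530,272). Both are within about 1 px of prediction, and the rear is a touch high, so I'll trim the pitch by 1° while lowering.

>>> jog_arm(jaw=[-1,-1,-1,-1,-1,-1,-1,-1], dp=[[0.1,0,0.6],[0.1,0,1.2],[0.1,0,1.8],[0.1,0,2.3],[0.1,0,2.7],[0.1,0,2.9],[0.1,0,2.9],[0.1,0,2.9]], delta_rot=[[0,-0.5,0],[0,-1,0],[0,-1,0],[0,-1,0],[0,-1,0],[0,-1,0],[0,-1,0],[0,-1,0]])

```text
t: 16.5
ee_pos: [0.4764, -0.3063, 0.1443]
orientation: [0.007, 0.676, 0.737, -0.006]
contact_force: [0.7, -0.2, -5.3]
gripper_width: 0.0255
grasp_force: 30.0
```

```bash
python3 - <<'E'
from h import *
to((.4765,-.3065,.142,5))
E
```

```text
t 16.5 [ 0.4764 -0.3063  0.1443] F [ 0.68 -0.18 -5.34] T [-0.05  0.05 -0.01] w 0.0255 gf 30.0
dp [-0.01  0.01  0.23] rot [ 0.01  1.01 -0.03]
```

>>> jog_arm(jaw=[-1,-1,-1,-1,-1,-1], dp=[[0,0,0.1],[0,0,0.2],[0,0,0.25],[0,0,0.3],[0,0,0.3],[0,0,0.3]], delta_rot=[[0,0,0],[0,0,0],[0,0,0],[0,0,0],[0,0,0],[0,0,0]])

```text
t: 17.1
ee_pos: [0.4765, -0.3064, 0.1421]
orientation: [0.007, 0.676, 0.737, -0.006]
contact_force: [-1.8, 3.5, 2.3]
gripper_width: 0.0259
grasp_force: 30.0
```

```bash
python3 - <<'E'
from h import *
to()
E
```

```text
t 17.1 [ 0.4765 -0.3064  0.1421] F [-1.82  3.54  2.35] T [ 0.15  0.35 -0.09] w 0.0259 gf 30.0
```

>>> jog_arm(jaw=[-1,-1,-1,-1], dp=[[0,0,0.05],[0,0,0.1],[0,0,0.1],[0,0,0.1]], delta_rot=[[0,0,0],[0,0,0],[0,0,0],[0,0,0]])

```text
t: 17.5
ee_pos: [0.4766, -0.3064, 0.1419]
orientation: [0.007, 0.676, 0.737, -0.006]
contact_force: [-3.6, 4.2, 7.0]
gripper_width: 0.0263
grasp_force: 30.0
```

```bash
python3 - <<'E'
from h import *
to()
E
```

```text
t 17.5 [ 0.4766 -0.3064  0.1419] F [-3.6   4.19  6.99] T [ 0.39  0.68 -0.11] w 0.0263 gf 30.0
```

>>> jog_arm(jaw=[-1,-1,-1], dp=[[0,0,0],[0,0,0],[0,0,0]], delta_rot=[[0,-0.4,0],[0,-0.8,0],[0,-0.8,0]])

```text
t: 17.8
ee_pos: [0.4767, -0.3065, 0.1419]
orientation: [0.012, 0.676, 0.737, -0.01]
contact_force: [-3.3, 2.3, 6.0]
gripper_width: 0.0258
grasp_force: 30.0
```

```bash
python3 - <<'E'
from h import *
to()
E
```

```text
t 17.8 [ 0.4767 -0.3065  0.1419] F [-3.33  2.33  6.05] T [ 0.65  0.63 -0.07] w 0.0258 gf 30.0
```

>>> jog_arm(jaw=[-1,-1,-1,-1,-1,-1,-1,-1,-1,-1,-1,-1,-1], dp=[[0,0,0],[0,0,0],[0,0,0],[0,0,0],[0,0,0],[0,0,0],[0,0,0],[0,0,0],[0,0,0],[0,0,0],[0,0,0],[0,0,0],[0,0,0]], delta_rot=[[0,0.1,0],[0,0.2,0],[0,0.3,0],[0,0.4,0],[0,0.5,0],[0,0.6,0],[0,0.7,0],[0,0.8,0],[0,0.9,0],[0,1.0,0],[0,1.1,0],[0,1.2,0],[0,1.2,0]])

```text
t: 19.1
ee_pos: [0.4767, -0.3066, 0.1418]
orientation: [0.005, 0.676, 0.737, -0.003]
contact_force: [-2.5, 4.2, 7.4]
gripper_width: 0.0255
grasp_force: 30.0
```

```bash
python3 - <<'E'
from h import *
to()
E
```

```text
t 19.1 [ 0.4767 -0.3066  0.1418] F [-2.5   4.18  7.39] T [ 0.21  0.56 -0.05] w 0.0255 gf 30.0
```

Torque swings with the rocking while the height stays at 0.142, so both hooks carry the file. I'll ease the pressure and release.

>>> jog_arm(jaw=[-1,-1,-1,-1,0.3,0.3,0.3,0.3,0.3,0.3], dp=[[0,0,-0.05],[0,0,-0.1],[0,0,-0.1],[0,0,-0.1],[0,0,-0.1],[0,0,-0.1],[0,0,-0.1],[0,0,-0.1],[0,0,-0.1],[0,0,-0.1]], delta_rot=[[0,-0.1,0],[0,0,0],[0,0,0],[0,0,0],[0,0,0],[0,0,0],[0,0,0],[0,0,0],[0,0,0],[0,0,0]])

```text
t: 20.1
ee_pos: [0.4762, -0.3062, 0.141]
orientation: [0.004, 0.676, 0.737, -0.004]
contact_force: [0.6, 0.3, -0.1]
gripper_width: 0.0609
grasp_force: 0.0
```

>>> jog_arm(jaw=[0.3,0.3,0.3,0.3,0.3,0.3,0.3,0.3,0.3,0.3,0.3], dp=[[0,0,-1],[0,0,-3],[0,0,-5],[0,0,-8],[0,0,-11],[0,0,-14],[0,0,-16],[0,0,-16],[0,0,-16],[0,0,-16],[0,0,-16]], delta_rot=[[0,0,0],[0,0,0],[0,0,0],[0,0,0],[0,0,0],[0,0,0],[0,0,0],[0,0,0],[0,0,0],[0,0,0],[0,0,0]])

```text
t: 21.2
ee_pos: [0.4755, -0.3041, 0.2991]
orientation: [0.002, 0.676, 0.737, -0.004]
contact_force: [0.4, -0.4, -0.4]
gripper_width: 0.0618
grasp_force: 0.0
```

```bash
python3 - <<'E'
from h import *
p=cam("scene");to()
cv2.imwrite("pics/s4.png",cv2.resize(p[110:240,100:280],None,fx=4.4,fy=4.4,interpolation=cv2.INTER_CUBIC))
E
```

```text
t 21.25 [ 0.4756 -0.3042  0.2993] F [0.12 0.09 0.05] T [-0.09  0.02 -0.02] w 0.0615 gf 0.0
```

View pics/s4.png

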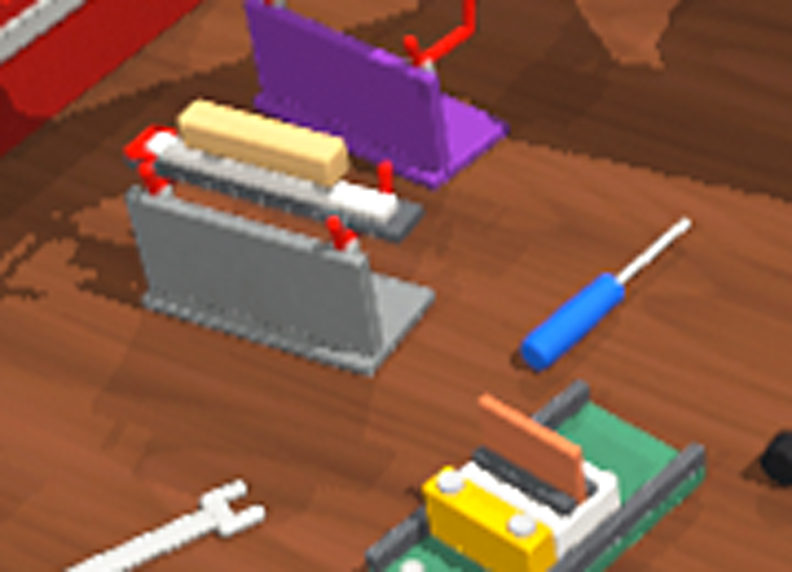

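The crop shows the file hanging level in both hooks, from its tip at (130,150) to its rear at (420,215), with the work block home against the yellow stop. I'll hand the job in.

```bash
python3 -c "
from rig import arm; print(arm.job_done())"
```

```text
the job is handed in; nothing more can be done
None
```

I filed the copper edge with two forward strokes, carried the file back in the air between them, and hung it level on both red hooks of the grey rack. The job was handed in at about 21 s with the work block against its stop, but no verdict came back.

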